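# Erect the carton tray and bring the magnifier over it

### The arm

A 7-joint arm with a two-finger parallel gripper is mounted at the origin on the work surface. World frame = base frame: x ahead of the robot, y to its left, z up, the work surface at z = 0. Lengths are in m, angles in rad, forces in N, time in s.
With the tool pointing down it reaches from about 0.425 to 0.95 m from the base axis. Payload 4.7 kg.
Tool frame: the origin (TCP) lies where the fingers leave the gripper's body, on its centre line; the fingertips stand 70 mm ahead of it and the grasp point (between the pads) lies 51 mm ahead of it; z points along the fingers, y is the line along which they close (so a half turn about z gives the same grasp; the last joint's range is limited). The gripper opens to 87 mm and grips with 3 to 60 N. Pads are 19 mm wide; open, the fingers measure 117 mm over their backs; the gripper's body (75 mm by 190 mm) begins 51 mm behind the grasp point.
Start: joints at [1.224, 0.469, -0.049, 1.532, 0.024, 1.141, -0.082], TCP at [0.211, -0.641, 0.292] pointing down, gripper open.
Joint ranges: [-2.59, 2.59], [-0.33, 1.99], [-1.39, 1.29], [0.1, 2.45], [-1.04, 4.18], [0.21, 1.99], [-2.66, 2.66]. Speed limits (rad/s): [2.57, 2.57, 3.14, 3.14, 3.14, 3.14, 3.14].

### API

Orientations are given as a unit quaternion [w, x, y, z].
In Python, from rig import state, snapshot, arm gives the robot as it stands.
- The arm moves only by the shell command python3 -m jog 'ROWS' [FORCE]. ROWS is text: rows parted by semicolons, each of 7 numbers parted by spaces: the shift along the tool's x, y, z as a fraction of full scale, then the turn, a rotation vector about the tool's x, y, z as a fraction of full scale, then the closure, from -1 (fully open) to 1 (shut). In form: x y z rx ry rz grip; .... A call has 1 to 8 rows; each row shifts and turns the commanded pose from where the row before left it, along the tool's axes as they then stand; what a row does not reach is not made up. Full scale, the value 1, is 20 mm for a shift and 0.08 rad for a turn. A row lasts 1/12 s, in which the tool goes at most 41.7 mm and 7.16 degrees, less where a joint would pass 70% of its speed; a pose out of reach is approached as far as the arm can. A call with a number of a shift or a turn outside -1 to 1 is refused whole. A call with a gripper value outside its range is refused whole. The fingers move at their own pace and stop on an object; FORCE is the grip in N (left out, the last holds). Time passes only in rows, so rows that do not move let the fingers close. It gives the time, the measured TCP pose, the force, the opening and the grip force at its end, in the units of the state.
- state(): the state, without advancing time (a new reading comes with each control period).
- snapshot(name): name is "side" or "top" or "wrist"; returns a dict with "color" (420x560x3 uint8, red, green, blue), "intrinsics" (3x3 intrinsics, pixels), "rvec" (rotation vector, rad) and "tvec" (3), from world to camera coordinates, as OpenCV has them; the wrist camera has in their place "mount" (4x4, takes a point from camera to tool coordinates, whose origin is the TCP and whose axes are the flange's). Camera axes: x right, y down, z forward; pixel columns grow to the right and rows downward; lengths in m; the calibration is good to about 2 mm. A picture is of the moment at which its call begins: read the wrist's pose just before it. There is no depth.
- arm.finish_job(): hands the job in; it is judged then, once.
The state is a dict: "t": time; "joint_pos": joint angles; "qd": joint speeds; "effort": joint torques, N m; "position": TCP position; "eef_rot": TCP orientation; "contact_force": force on the tool from outside, world axes, zero at the start; "moment": the same for the moment, N m; "width": opening from 0.0 (shut) to 1.0 (fully open); "gripper_force": force on a finger pad.
Only numpy, scipy, OpenCV 4.12 (cv2) and the standard library are available. Lean on these libraries where they do the work, as an engineer would, in place of code of your own. Each camera call takes 0.05 s, during which the arm holds its last target. There are 200 camera calls.

### The job

Fold up the three loose flaps of the cardboard tray blank so that all its walls stand upright, then swing the magnifier lamp round by its arm so that the lens stands centred over the tray for packing and inspection. Do not knock the other things on the bench about.

Things in the scene. Friction and masses are not known exactly. Their poses are not given: they have to be found in the camera images.
- tray: Brown cardboard carton tray blank, fixed on a plywood forming block. Origin on the bench under its centre, z up, x away from the robot, y to the left. The floor is 130 mm (x) by 150 mm (y), 4 mm thick, its top 52 mm above the bench. The near (-x) wall already stands, 55 mm high. The other three walls are hinged flaps, which overhang the block with free space of about 48 mm below.
- tray_centre (a point): centre of the tray floor's top face, 52 mm above the bench
- flap_far (a joint): hinge of the far (+x) flap: a cardboard panel 142 mm long, 4 mm thick, reaching 55 mm out from its crease. 0 = level, sticking outward; 1.571 = upright; it can go on to 2.2, leaning inward. The crease is stiff: the flap stays where it is left
- flap_far_crease (a point): middle of the far (+x) flap's crease (the hinge line, in the tray's edge, 50 mm above the bench; it runs along the tray's y)
- flap_far_edge (a point): middle of the far (+x) flap's free edge, 55 mm from the crease, in mid-thickness
- flap_left (a joint): hinge of the left (+y) flap: a cardboard panel 122 mm long, 4 mm thick, reaching 55 mm out from its crease. 0 = level, sticking outward; 1.571 = upright; it can go on to 2.2, leaning inward. The crease is stiff: the flap stays where it is left
- flap_left_crease (a point): middle of the left (+y) flap's crease (the hinge line, in the tray's edge, 50 mm above the bench; it runs along the tray's x)
- flap_left_edge (a point): middle of the left (+y) flap's free edge, 55 mm from the crease, in mid-thickness
- flap_right (a joint): hinge of the right (-y) flap: a cardboard panel 122 mm long, 4 mm thick, reaching 55 mm out from its crease. 0 = level, sticking outward; 1.571 = upright; it can go on to 2.2, leaning inward. The crease is stiff: the flap stays where it is left
- flap_right_crease (a point): middle of the right (-y) flap's crease (the hinge line, in the tray's edge, 50 mm above the bench; it runs along the tray's x)
- flap_right_edge (a point): middle of the right (-y) flap's free edge, 55 mm from the crease, in mid-thickness
- lens (a point): centre of the round magnifier at the end of the lamp's level arm, 237 mm above the bench; its black rim is 118 mm across and 18 mm thick. The arm turns about a fixed upright post at the back of the bench; the post's axis lies on the straight line from lens through handle, 440 mm from the lens
- lamp_handle (a point): middle of the upright round rubber handle on top of the arm, 350 mm from the post's axis: 20 mm thick, free from 258 to 306 mm above the bench (this point is at 283 mm). The swivel is stiff: about 2 N here moves the arm, and it stays where left. The post is 22 mm thick, 270 mm high
- staff_a: bystander: long clear tube with black ends at the right, 320 mm long, 30 mm thick, lying; origin below its middle, x along it
- staff_b: bystander: clear tube with black ends behind the tray, 300 mm long, 30 mm thick, lying; origin below its middle, x along it
- reel: bystander: solder reel, 64 mm across, 40 mm high; origin at its underside
- tin: bystander: small lidded tin, 60 mm across, 45 mm high; origin at its underside
- driver: bystander: screwdriver, 190 mm long, lying, x along it
- spanner: bystander: open spanner, 170 mm long, lying, x along it
- parts_bin: bystander: divided grey parts bin, 110 x 150 x 35 mm; origin under its centre

How it is judged:
On the way, in this order (a step that is already met when the one before it is completed fails the run):
1. all three flaps stand upright (within 10 degrees) (value of joint flap_far between 1.4 and 1.745 rad and value of joint flap_left between 1.4 and 1.745 rad and value of joint flap_right between 1.4 and 1.745 rad), for 0.2 s.
2. then the lens is over the tray (its centre within 35 mm, horizontally, of the floor's centre) (horizontal distance between lens and tray_centre below 0.035 m), for 0.2 s.
At the end, for the whole second after the job is handed in: The far, left and right flaps all stand within 10 degrees of upright (joints 1.40 to 1.745), the lens centre is within 35 mm horizontally of the tray floor's centre, and the flaps are at rest (all of step 1 and horizontal distance between lens and tray_centre below 0.035 m and velocity of joint flap_far between -0.05 and 0.05 rad/s and velocity of joint flap_left between -0.05 and 0.05 rad/s and velocity of joint flap_right between -0.05 and 0.05 rad/s); the robot touches nothing.
It fails at once if a bystander (tube, reel, tin, screwdriver, spanner, parts bin) is moved by more than 25 mm (distance of any of staff_a, staff_b, reel, tin, driver, spanner, parts_bin from where it was at the start of the episode above 0.025 m).
It also fails if it takes over 72 s, if anything falls off the work surface, if the arm or the gripper's body presses on something with over 40 N, if the wrist force passes 120 N, or if a joint passes its speed limit or range.

## Working session

There is one attempt and no reset: what is moved stays moved. The work goes in short steps, Python scripts to look and compute and a shell command to move; the robot and the scene stay as the last step left them, time stands still between calls to the robot, and variables do not carry over. Pictures are saved under pics/ and viewed, at most 10 in all, crops included, and the job is handed in when it is done.

```bash
mkdir -p pics; ls
python3 - <<'E'
from rig import state,snapshot
import cv2,numpy as np
s=state();print(s)
for n in("side","top"):
    d=snapshot(n);cv2.imwrite(f"pics/{n}0.png",d["color"][:,:,::-1])
    print(n,d["intrinsics"],d["rvec"],d["tvec"])
    R=cv2.Rodrigues(np.array(d["rvec"]))[0];print(-R.T@np.array(d["tvec"]).ravel())
E
```

```text
pics
{'t': 0.0, 'joint_pos': array([ 1.22412721,  0.46944747, -0.04857464,  1.53370652,  0.024099  ,
        1.14101906, -0.08228695]), 'qd': array([-0.00051209,  0.00055711, -0.00042954, -0.00150666, -0.00047909,
       -0.00236579, -0.00085517]), 'effort': array([-3.25415658e-05, -5.07978058e+01, -8.08527390e-02, -2.36153752e+01,
       -6.14764821e-02,  3.80050822e-02,  1.92177627e-04]), 'position': array([ 0.2107565 , -0.6407531 ,  0.29118986]), 'eef_rot': array([-9.77422078e-04,  9.87401798e-01,  1.58229879e-01, -1.98704659e-04]), 'contact_force': array([-1.06899088, -1.18912961, -0.84557198]), 'moment': array([-0.01155018,  0.01599356,  0.0524707 ]), 'gripper_force': 0.0, 'width': 1.0004213579527959}
side [[412.70752598   0.         281.92622714]
 [  0.         412.70752598 205.71246128]
 [  0.           0.           1.        ]] [ 0.0537     -2.75708375  1.45524834] [0.55544178 0.22910316 1.17578418]
[0.51602707 0.86370977 0.85509868]
top [[448.93445901   0.         282.28344991]
 [  0.         448.93445901 210.89252943]
 [  0.           0.           1.        ]] [ 2.13148311 -2.11298678  0.16918355] [-0.06525975  0.60820511  1.17860708]
[ 0.39395852 -0.08093182  1.26551715]
```

View pics/top0.png

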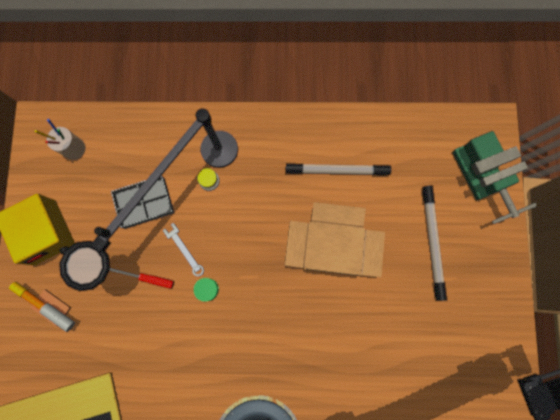

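View pics/side0.png

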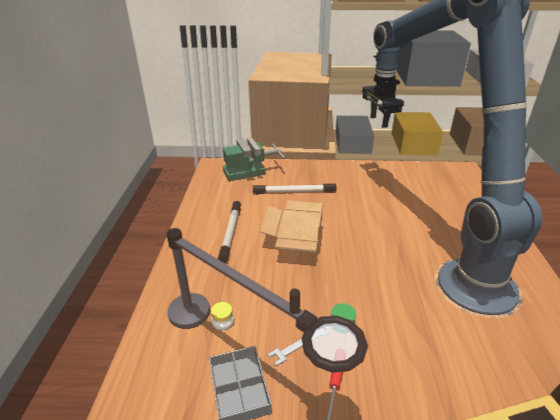

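The top view shows the tray at about (335,245), with flaps at up (far), left and right. The lamp's lens is at (85,265), its handle at about (103,237), and the post top at (203,117). The tubes are at (338,170) and (434,243). Next I'll measure the tray and lamp.

```bash
cat > h.py <<'E'
import cv2,numpy as np
from rig import state,snapshot
from scipy.spatial.transform import Rotation as Ro
def ray(d,uv):
    R=cv2.Rodrigues(np.array(d["rvec"]))[0];t=np.array(d["tvec"]).ravel()
    v=np.linalg.inv(d["intrinsics"])@[uv[0],uv[1],1]
    return -R.T@t,R.T@v
def onz(d,uv,z):
    c,v=ray(d,uv);return c+v*(z-c[2])/v[2]
def two(d1,u1,d2,u2):
    c1,v1=ray(d1,u1);c2,v2=ray(d2,u2)
    s=np.linalg.lstsq(np.c_[v1,-v2],c2-c1,rcond=None)[0]
    a,b=c1+v1*s[0],c2+v2*s[1];return (a+b)/2,np.linalg.norm(a-b)
def proj(d,p):
    return cv2.projectPoints(np.array([p],float),np.array(d["rvec"]),np.array(d["tvec"]),d["intrinsics"],None)[0].ravel()
E
python3 - <<'E'
from h import *
T=snapshot("top");S=snapshot("side")
np.save("pics/T.npy",T,allow_pickle=True);np.save("pics/S.npy",S,allow_pickle=True)
print(T["color"][[240,210,245,300,150],[335,335,300,300,300]])
a=cv2.resize(T["color"][190:290,275:395],None,fx=5,fy=5,interpolation=cv2.INTER_CUBIC)
b=cv2.resize(S["color"][195:267,255:330],None,fx=6,fy=6,interpolation=cv2.INTER_CUBIC)
# pixel grid labels
c=np.zeros((500,800,3),np.uint8);c[:,:600]=a
cv2.imwrite("pics/crop_a.png",a[:,:,::-1])
cv2.imwrite("pics/crop_b.png",b[:,:,::-1])
# lens rim in top: dark mask, contours
g=cv2.cvtColor(T["color"],cv2.COLOR_RGB2GRAY)
for n,d,box in(("top",T,(50,230,120,300)),("side",S,(295,310,372,372))):
    g=cv2.cvtColor(d["color"],cv2.COLOR_RGB2GRAY);m=np.zeros_like(g);x0,y0,x1,y1=box
    m[y0:y1,x0:x1]=(g[y0:y1,x0:x1]<60)*255
    cs,h=cv2.findContours(m,cv2.RETR_CCOMP,cv2.CHAIN_APPROX_NONE)
    for c,hh in zip(cs,h[0]):
        if len(c)>60: print(n,hh[3],cv2.fitEllipse(c))
E
```

```text
[[192 141  87]
 [184 138  83]
 [186 137  85]
 [178 113  59]
 [192 122  66]]
top -1 ((82.75575256347656, 257.3355407714844), (58.44525146484375, 64.00650787353516), 172.27664184570312)
top 0 ((83.83655548095703, 265.2983703613281), (36.72196578979492, 39.42477035522461), 39.7491569519043)
side -1 ((332.7466125488281, 333.8691711425781), (68.24762725830078, 77.74017333984375), 136.853271484375)
```

View pics/crop_a.png

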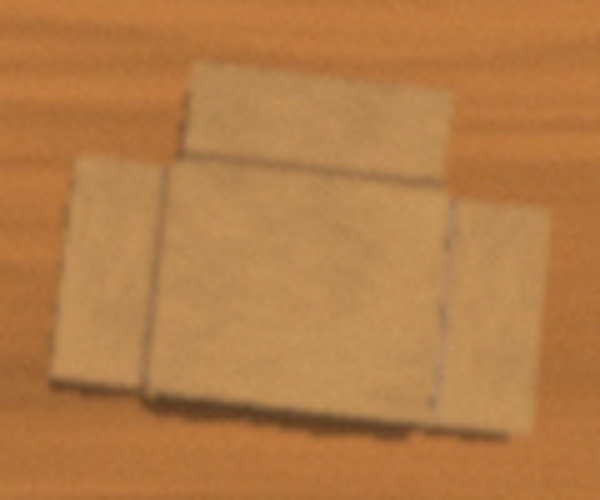

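View pics/crop_b.png

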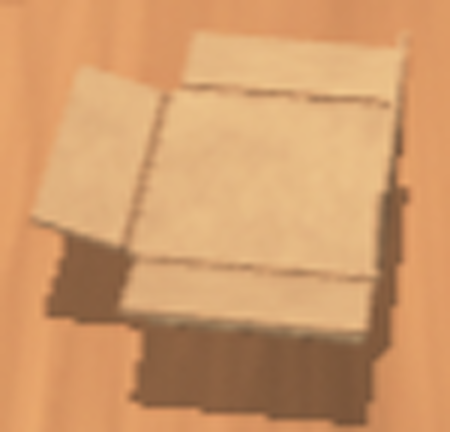

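Both crops are clear. In the top crop (5x, offset 275,190) the floor corners are about (172,160), (447,187), (437,420) and (148,397). In the side crop (6x, offset 255,195) they are (131,260), (166,94), (393,103) and (380,277). The far flap's outer edge runs (85,67)–(33,218) in the side crop and (453,90)–(192,63) in the top crop.

Run:
```python
from h import *
T=np.load("pics/T.npy",allow_pickle=True).item();S=np.load("pics/S.npy",allow_pickle=True).item()
a=lambda x,y:(x/5+275-.4,y/5+190-.4)
b=lambda x,y:(x/6+255-.4,y/6+195-.4)
P=dict(FL=((172,160),(131,260)),FR=((447,187),(166,94)),NL=((148,397),(380,277)),
 farL=((192,63),(33,218)),farR=((453,90),(85,67)),
 leftF=((78,155),(122,310)),leftN=((50,380),(365,332)),
 rightF=((550,207),(192,33)),rightN=((531,432),(398,48)))
for k,(u,v) in P.items():
    p,e=two(T,a(*u),S,b(*v));print(k,p.round(4),round(e,4),onz(T,a(*u),.052).round(4))
# lens centre from top at z .237 and 2-view
c=(83.84,265.3);print("lens top",onz(T,c,.237))
# blobs: handle & post look: dark pixels contour of side lens hole
g=cv2.cvtColor(S["color"],cv2.COLOR_RGB2GRAY)
print("side of lens centre proj",proj(S,onz(T,c,.237)))
x=np.hstack([cv2.resize(T["color"][95:300,45:250],(400,400),interpolation=cv2.INTER_CUBIC),cv2.resize(S["color"][220:380,165:325],(400,400),interpolation=cv2.INTER_CUBIC)])
cv2.imwrite("pics/lamp.png",x[:,:,::-1])
```

```text
FL [ 0.579  -0.1332  0.0523] 0.0015 [ 0.5798 -0.1332  0.052 ]
FR [ 0.5661 -0.2827  0.0524] 0.0002 [ 0.5661 -0.2827  0.052 ]
NL [ 0.4508 -0.1202  0.0551] 0.0004 [ 0.4511 -0.1203  0.052 ]
farL [ 0.6297 -0.1432  0.0704] 0.0011 [ 0.6338 -0.1442  0.052 ]
farR [ 0.6141 -0.284   0.0694] 0.0047 [ 0.6198 -0.2872  0.052 ]
leftF [ 0.5803 -0.0818  0.0616] 0.0008 [ 0.5821 -0.0819  0.052 ]
leftN [ 0.4595 -0.0678  0.0628] 0.0008 [ 0.4597 -0.0677  0.052 ]
rightF [ 0.554  -0.3368  0.0583] 0.0014 [ 0.5555 -0.3382  0.052 ]
rightN [ 0.4342 -0.323   0.0597] 0.0001 [ 0.4345 -0.3246  0.052 ]
lens top [0.44608181 0.3907996  0.237     ]
side of lens centre proj [333.73893242 343.10154464]
```

View pics/lamp.png

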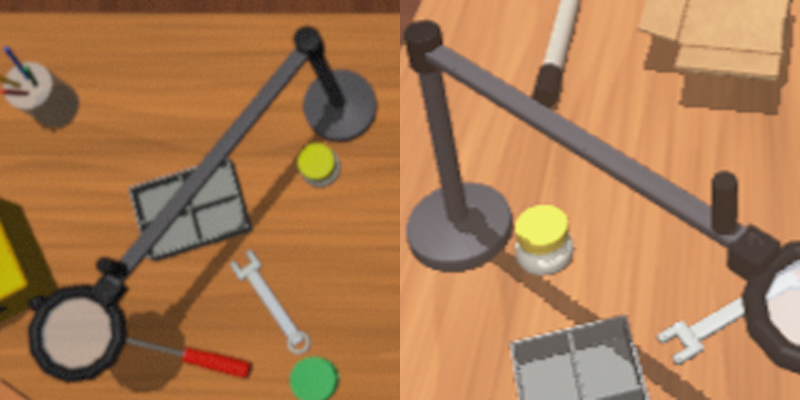

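The lamp crop shows the post top at top-view px (202.9,115.5) and side-view px (175,238), the handle top at (100.3,231) and (295,292), and the tin beside the post. Now the remaining geometry.

```bash
cat >> h.py <<'E'
C=np.array([.5085,-.2015]);YAW=np.radians(-5.3)
ex=np.array([np.cos(YAW),np.sin(YAW),0]);ey=np.array([-np.sin(YAW),np.cos(YAW),0])
def W(x,y,z): return np.r_[C,0]+ex*x+ey*y+[0,0,z]
def go(tip=None,zax=None,yax=None,off=.07):
    "print tool-frame turn (1/0.08) and shift (1/20mm) to bring point off ahead of TCP to tip"
    s=state();q=s["eef_rot"];R=Ro.from_quat([q[1],q[2],q[3],q[0]]).as_matrix();p=s["position"]
    print("t",round(s["t"],2),"tip tray",tray(p+R[:,2]*.07).round(4),"F",s["contact_force"].round(1),"q",s["joint_pos"].round(2))
    if zax is not None:
        z=zax/np.linalg.norm(zax);y=yax-z*(yax@z);y/=np.linalg.norm(y)
        G=np.c_[np.cross(y,z),y,z];print("turn units",(Ro.from_matrix(R.T@G).as_rotvec()/.08).round(2))
    else: G=R
    if tip is not None:
        print("shift units in current axes (after turn at fixed TCP: use 2nd)",(R.T@(tip-R[:,2]*off-p)/.02).round(2),(G.T@(tip-G[:,2]*off-p)/.02).round(2))
def tray(p):
    d=np.asarray(p)-np.r_[C,0];return np.array([d@ex,d@ey,d[2]])
E
python3 - <<'E'
from h import *
T=np.load("pics/T.npy",allow_pickle=True).item();S=np.load("pics/S.npy",allow_pickle=True).item()
for n,u,v in(("post",(202.9,115.5),(175,236)),("handle top",(100.8,231.3),(295,291)),("lens",(83.84,265.3),(334,343))):
    print(n,*two(T,u,S,v))
print("handle z.306",onz(T,(100.8,231.3),.306),"post",onz(T,(203,115.8),.27))
for k,u in dict(aFar=(428,190),aNear=(440,296),bL=(288,169),bR=(390,170)).items():
    p=onz(T,u,.015);print(k,p.round(3),tray(p).round(3))
L=onz(T,(83.84,265.3),.237)[:2];P=onz(T,(203,115.8),.27)[:2]
print(np.linalg.norm(L-P),np.linalg.norm(C-P),"angles",np.degrees(np.arctan2(*(L-P)[::-1])),np.degrees(np.arctan2(*(C-P)[::-1])))
go(W(0,-.14,.2),np.array([0,0,-1.]),ex)
E
```

```text
post [0.79828195 0.12661828 0.26093168] 0.003197485454917238
handle top [0.51676921 0.33007764 0.30244892] 0.00036945889165387777
lens [0.4458503  0.39072063 0.23723896] 0.0004430417491328415
handle z.306 [0.51613172 0.32857169 0.306     ] post [0.79559726 0.12467266 0.27      ]
aFar [ 0.679 -0.472  0.015] [ 0.195 -0.254  0.015]
aNear [ 0.383 -0.491  0.015] [-0.098 -0.3    0.015]
bL [ 0.738 -0.075  0.015] [0.217 0.148 0.015]
bR [ 0.737 -0.367  0.015] [ 0.242 -0.143  0.015]
0.4393001227604951 0.43452668263562716 angles 142.71374383834333 -131.35424332067424
t 0.2 tip tray [-0.2558 -0.465   0.2216] F [ 0.3 -0.3 -0.3] q [ 1.22  0.47 -0.05  1.53  0.02  1.14 -0.08]
turn units [-1.000e-02 -1.000e-02 -1.451e+01]
shift units in current axes (after turn at fixed TCP: use 2nd) [18.21 -9.8   1.09] [16.25 12.79  1.08]
```

```bash
python3 -m jog '0 0 0 0 0 -1 1;0 0 0 0 0 -1 1;0 0 0 0 0 -1 1;0 0 0 0 0 -1 1;0 0 0 0 0 -1 1;0 0 0 0 0 -1 1;0 0 0 0 0 -1 1;0 0 0 0 0 -1 1' 20 | tail -3
python3 -m jog '0 0 0 0 0 -1 1;0 0 0 0 0 -1 1;0 0 0 0 0 -1 1;0 0 0 0 0 -1 1;0 0 0 0 0 -1 1;0 0 0 0 0 -1 1;0 0 0 0 0 -.5 1;0 0 0 0 0 0 1' >/dev/null
python3 -m jog '1 .8 0 0 0 0 1;1 .8 0 0 0 0 1;1 .8 0 0 0 0 1;1 .8 0 0 0 0 1;1 .8 0 0 0 0 1;1 .8 0 0 0 0 1;1 .8 0 0 0 0 1;1 .8 0 0 0 0 1' >/dev/null
python3 -m jog '1 .8 0 0 1 0 1;1 .8 0 0 1 0 1;1 .8 0 0 1 0 1;0 .8 0 0 1 0 1;0 .8 0 0 1 0 1;0 .8 0 0 1 0 1;0 .8 0 0 1 0 1;0 .8 0 0 1 0 1'
python3 - <<'E'
from h import *
go(W(0,-.155,.03),ey*.64-np.array([0,0,.77]),ex)
E
```

```text
contact_force: [-0.2, 0.2, 0.4]
width: 0.477
gripper_force: 0.0
t: 2.87
position: [0.4869, -0.4467, 0.2971]
eef_rot: [-0.213, 0.702, 0.638, 0.234]
contact_force: [-0.1, 0.1, 0.0]
width: 0.008
gripper_force: 0.0
t 2.87 tip tray [ 0.0012 -0.2042  0.2411] F [-0.1  0.1  0. ] q [ 1.12  0.69 -0.48  1.33 -0.23  1.56  0.63]
turn units [ 0.01  0.63 -0.02]
shift units in current axes (after turn at fixed TCP: use 2nd) [-4.36 -0.06  9.92] [-5.03 -0.06  9.68]
```

```bash
python3 -m jog '-.5 0 1 0 .6 0 1;-.5 0 1 0 0 0 1;-.5 0 1 0 0 0 1;-.5 0 1 0 0 0 1;-.5 0 1 0 0 0 1;-.5 0 1 0 0 0 1;-.5 0 1 0 0 0 1;-.5 0 1 0 0 0 1' >/dev/null
python3 -m jog '-.5 0 1 0 0 0 1;-.5 0 .6 0 0 0 1;0 0 0 0 0 0 1'
python3 - <<'E'
from h import *
go(W(0,-.115,.03));go(W(0,-.09,.085))
E
```

```text
t: 3.78
position: [0.4887, -0.4019, 0.0813]
eef_rot: [-0.23, 0.696, 0.633, 0.249]
contact_force: [-0.4, 0.1, 0.1]
width: 0.002
gripper_force: 0.0
t 3.78 tip tray [-0.0015 -0.1568  0.0274] F [-0.4  0.1  0.1] q [ 1.1   0.89 -0.46  1.53 -0.2   1.22  0.73]
shift units in current axes (after turn at fixed TCP: use 2nd) [1.69 0.07 1.23] [1.69 0.07 1.23]
t 3.78 tip tray [-0.0015 -0.1568  0.0274] F [-0.4  0.1  0.1] q [ 1.1   0.89 -0.46  1.53 -0.2   1.22  0.73]
shift units in current axes (after turn at fixed TCP: use 2nd) [ 4.41  0.06 -0.09] [ 4.41  0.06 -0.09]
```

```bash
python3 -m jog '.56 .02 .4 0 0 0 1;.56 .02 .4 0 0 0 1;.57 .02 .4 0 0 0 1;.45 0 -.22 0 0 0 1;.45 0 -.22 0 0 0 1;.45 0 -.22 0 0 0 1;.45 0 -.22 0 0 0 1'
python3 -m jog '.45 0 -.22 0 0 0 1;.45 0 -.22 0 0 0 1;0 0 0 0 0 0 1'
python3 - <<'E'
from h import *
go(W(0,-.082,.088))
a=snapshot("top")["color"][185:290,265:435];b=snapshot("side")["color"][150:280,240:400]
x=np.hstack([cv2.resize(a,(420,260),interpolation=cv2.INTER_CUBIC),cv2.resize(b,(370,300),interpolation=cv2.INTER_CUBIC)[:260]])
cv2.imwrite("pics/r1.png",x[:,:,::-1])
E
```

```text
t: 4.37
position: [0.4972, -0.3458, 0.1261]
eef_rot: [-0.226, 0.696, 0.634, 0.249]
contact_force: [0.4, -0.6, -2.0]
width: 0.004
gripper_force: 0.9
t: 4.62
position: [0.4988, -0.335, 0.1451]
eef_rot: [-0.227, 0.695, 0.635, 0.25]
contact_force: [0.5, 1.0, 0.4]
width: 0.004
gripper_force: 0.1
t 4.62 tip tray [ 0.0027 -0.0894  0.0911] F [0.5 1.  0.4] q [ 1.07  0.76 -0.51  1.63 -0.26  1.2   0.66]
shift units in current axes (after turn at fixed TCP: use 2nd) [ 0.19 -0.13  0.35] [ 0.19 -0.13  0.35]
```

View pics/r1.png

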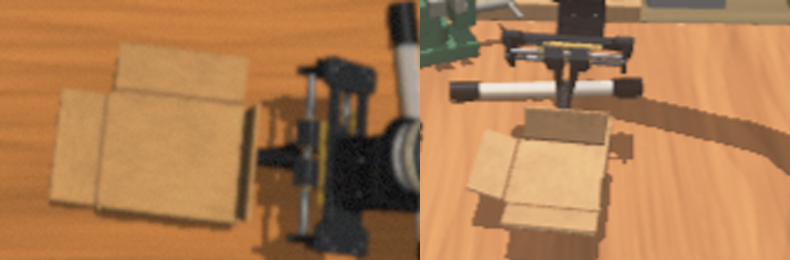

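The right flap is up. Its top edge in the top crop runs (258,103)–(248,220), so I'll estimate the angle.

Run:
```python
from h import *
T=np.load("pics/T.npy",allow_pickle=True).item()
for u in((258,103),(248,220),(253,160)):
    p=(u[0]*170/420+265-.3,u[1]*105/260+185-.3)
    for z in(.1,.105):print(u,z,tray(onz(T,p,z)).round(4))
```

```text
(258, 103) 0.1 [ 0.0605 -0.0814  0.1   ]
(258, 103) 0.105 [ 0.0597 -0.0806  0.105 ]
(248, 220) 0.1 [-0.0627 -0.0795  0.1   ]
(248, 220) 0.105 [-0.063  -0.0787  0.105 ]
(253, 160) 0.1 [-0.0001 -0.0803  0.1   ]
(253, 160) 0.105 [-0.0006 -0.0795  0.105 ]
```

The flap is at about 87°, which is good. I'll retreat and set up for the far flap.

```bash
python3 -m jog '-.5 0 -1 0 0 0 1;0 0 -1 0 0 0 1;0 0 -1 0 0 0 1;0 0 -1 0 0 0 1;0 0 -1 0 0 0 1;0 0 -1 0 0 0 1;0 0 -1 0 0 0 1;0 0 0 0 0 0 1'
python3 - <<'E'
from h import *
go(W(.2,0,.2),-ex*.64-np.array([0,0,.77]),-ey)
E
```

```text
t: 5.38
position: [0.4889, -0.4362, 0.2464]
eef_rot: [-0.224, 0.697, 0.634, 0.25]
contact_force: [0.2, -1.3, -0.1]
width: 0.009
gripper_force: 0.0
t 5.38 tip tray [ 0.0026 -0.1912  0.1921] F [ 0.2 -1.3 -0.1] q [ 1.13  0.74 -0.49  1.38 -0.24  1.49  0.66]
turn units [  0.13 -13.38  20.91]
shift units in current axes (after turn at fixed TCP: use 2nd) [7.67 9.83 5.79] [  9.09 -11.77  -8.04]
```

```bash
for i in 1; do
python3 -m jog '0 0 0 0 -.64 1 1;0 0 0 0 -.64 1 1;0 0 0 0 -.64 1 1;0 0 0 0 -.64 1 1;0 0 0 0 -.64 1 1;0 0 0 0 -.64 1 1;0 0 0 0 -.64 1 1;0 0 0 0 -.64 1 1' >/dev/null
python3 -m jog '0 0 0 0 -.64 1 1;0 0 0 0 -.64 1 1;0 0 0 0 -.64 1 1;0 0 0 0 -.64 1 1;0 0 0 0 -.64 1 1;0 0 0 0 -.64 1 1;0 0 0 0 -.64 1 1;0 0 0 0 -.64 1 1' >/dev/null
python3 -m jog '0 0 0 0 -.64 1 1;0 0 0 0 -.64 1 1;0 0 0 0 -.64 1 1;0 0 0 0 -.64 1 1;0 0 0 0 -.62 .9 1;0 0 0 0 0 0 1;0 0 0 0 0 0 1'; done
python3 - <<'E'
from h import *
go(W(.2,0,.2),-ex*.64-np.array([0,0,.77]),-ey)
E
```

```text
t: 7.3
position: [0.4889, -0.4318, 0.2424]
eef_rot: [-0.015, 0.939, -0.04, -0.34]
contact_force: [0.0, 0.3, -0.5]
width: 0.006
gripper_force: 0.0
t 7.3 tip tray [-0.0431 -0.2315  0.1886] F [ 0.   0.3 -0.5] q [ 0.46  0.74  0.15  1.33  0.23  1.69 -1.09]
turn units [0.05 0.03 0.08]
shift units in current axes (after turn at fixed TCP: use 2nd) [  9.04 -11.48  -8.27] [  8.98 -11.56  -8.21]
```

```bash
python3 -m jog '.75 -.96 -.69 0 0 0 1;.75 -.96 -.69 0 0 0 1;.75 -.96 -.69 0 0 0 1;.75 -.96 -.69 0 0 0 1;.75 -.96 -.69 0 0 0 1;.75 -.96 -.69 0 0 0 1;.75 -.96 -.69 0 0 0 1;.75 -.96 -.69 0 0 0 1' >/dev/null
python3 -m jog '.75 -.96 -.69 0 0 0 1;.75 -.96 -.69 0 0 0 1;.75 -.96 -.69 0 0 0 1;.75 -.96 -.69 0 0 0 1;0 0 0 0 0 0 1'
python3 - <<'E'
from h import *
go(W(.15,0,.03),-ex*.64-np.array([0,0,.77]),-ey)
E
```

```text
t: 8.38
position: [0.7338, -0.2185, 0.2432]
eef_rot: [-0.012, 0.944, -0.036, -0.329]
contact_force: [0.5, 0.9, -0.6]
width: 0.003
gripper_force: 0.0
t 8.38 tip tray [0.1825 0.0032 0.1884] F [ 0.5  0.9 -0.6] q [ 0.09  0.99  0.32  0.84 -0.1   1.98 -1.3 ]
turn units [ 0.13 -0.29  0.14]
shift units in current axes (after turn at fixed TCP: use 2nd) [3.64 0.13 7.22] [3.9  0.2  7.13]
```

```bash
python3 -m jog '.5 .02 .98 0 0 0 1;.5 .02 .98 0 0 0 1;.5 .02 .98 0 0 0 1;.5 .02 .98 0 0 0 1;.5 .02 .98 0 0 0 1;.5 .02 .98 0 0 0 1;.5 .02 .98 0 0 0 1;0 0 0 0 0 0 1'
python3 - <<'E'
from h import *
go(W(.105,0,.033),-ex*.64-np.array([0,0,.77]),-ey);go(W(.08,0,.091));go(W(.15,0,.033))
E
```

```text
t: 9.05
position: [0.6972, -0.226, 0.0895]
eef_rot: [-0.013, 0.942, -0.041, -0.333]
contact_force: [-0.5, -0.0, 0.1]
width: 0.006
gripper_force: 0.0
t 9.05 tip tray [ 0.1462 -0.0074  0.035 ] F [-0.5 -0.   0.1] q [ 0.09  1.06  0.3   1.07 -0.11  1.7  -1.31]
turn units [ 0.09 -0.18  0.03]
shift units in current axes (after turn at fixed TCP: use 2nd) [-1.54 -0.39  1.37] [-1.47 -0.35  1.39]
t 9.05 tip tray [ 0.1462 -0.0074  0.035 ] F [-0.5 -0.   0.1] q [ 0.09  1.06  0.3   1.07 -0.11  1.7  -1.31]
shift units in current axes (after turn at fixed TCP: use 2nd) [-4.33 -0.38 -0.1 ] [-4.33 -0.38 -0.1 ]
t 9.05 tip tray [ 0.1462 -0.0074  0.035 ] F [-0.5 -0.   0.1] q [ 0.09  1.06  0.3   1.07 -0.11  1.7  -1.31]
shift units in current axes (after turn at fixed TCP: use 2nd) [ 0.21 -0.37 -0.04] [ 0.21 -0.37 -0.04]
```

```bash
python3 -m jog '-.5 -.1 .46 0 0 0 1;-.5 -.1 .46 0 0 0 1;-.5 -.1 .45 0 0 0 1;-.47 0 -.24 0 0 0 1;-.47 0 -.25 0 0 0 1;-.47 0 -.25 0 0 0 1;-.47 0 -.25 0 0 0 1;-.47 0 -.25 0 0 0 1'
python3 -m jog '-.47 0 -.25 0 0 0 1;0 0 0 0 0 0 1'
python3 - <<'E'
from h import *
go(W(.0785,0,.091))
a=snapshot("top")["color"][185:290,265:435];b=snapshot("side")["color"][150:280,240:400]
x=np.hstack([cv2.resize(a,(420,260),interpolation=cv2.INTER_CUBIC),cv2.resize(b,(370,300),interpolation=cv2.INTER_CUBIC)])if 0 else np.hstack([cv2.resize(a,(486,300),interpolation=cv2.INTER_CUBIC),cv2.resize(b,(314,255),interpolation=cv2.INTER_CUBIC)[:300] if 0 else cv2.resize(b[:, :136],(314,300),interpolation=cv2.INTER_CUBIC)])
cv2.imwrite("pics/r2.png",x[:,:,::-1])
E
```

```text
t: 9.72
position: [0.6398, -0.2143, 0.1416]
eef_rot: [-0.01, 0.944, -0.041, -0.328]
contact_force: [1.7, -0.4, -1.1]
width: 0.005
gripper_force: 0.6
t: 9.88
position: [0.6355, -0.2142, 0.153]
eef_rot: [-0.01, 0.944, -0.042, -0.328]
contact_force: [0.4, -0.0, 1.2]
width: 0.006
gripper_force: 0.0
t 9.88 tip tray [ 0.0842 -0.0017  0.098 ] F [ 0.4 -0.   1.2] q [ 0.06  0.89  0.31  1.28 -0.08  1.65 -1.3 ]
shift units in current axes (after turn at fixed TCP: use 2nd) [-0.01 -0.09  0.45] [-0.01 -0.09  0.45]
```

View pics/r2.png

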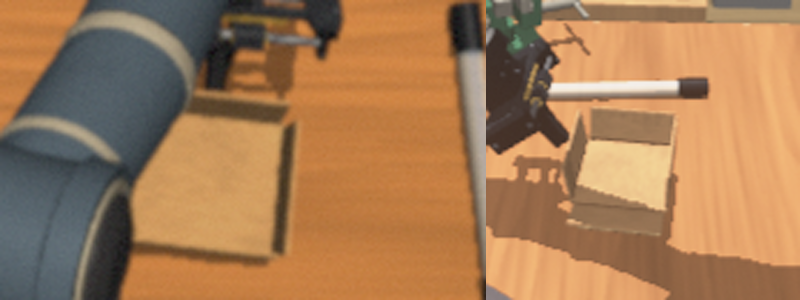

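The far flap now stands nearly upright in the side view (575,110–150). I'll nudge it the last few mm, then retreat.

```bash
python3 -m jog '0 0 .15 0 0 0 1;0 0 .15 0 0 0 1;0 0 .15 0 0 0 1;0 0 0 0 0 0 1'
python3 - <<'E'
from h import *
go(W(.0785,0,.091))
E
python3 -m jog '.5 0 -.6 0 0 0 1;.5 0 -1 0 0 0 1;0 0 -1 0 0 0 1;0 0 -1 0 .5 0 1;0 0 -1 0 1 0 1;0 0 -1 0 1 0 1;0 0 -1 0 1 0 1;0 0 0 0 0 0 1'
python3 - <<'E'
from h import *
go(W(0,.2,.22),-ey*.64-np.array([0,0,.77]),ex)
S=snapshot("side")
b=S["color"][175:275,245:345]
cv2.imwrite("pics/r3.png",cv2.resize(b,(600,600),interpolation=cv2.INTER_CUBIC)[:,:,::-1])
E
```

```text
t: 10.32
position: [0.6291, -0.213, 0.1415]
eef_rot: [-0.011, 0.943, -0.041, -0.33]
contact_force: [0.5, 0.9, 0.0]
width: 0.007
gripper_force: 0.4
t 10.32 tip tray [ 0.0775 -0.0011  0.0868] F [0.5 0.9 0. ] q [ 0.06  0.89  0.31  1.3  -0.08  1.63 -1.3 ]
shift units in current axes (after turn at fixed TCP: use 2nd) [-0.09 -0.05 -0.2 ] [-0.09 -0.05 -0.2 ]
t: 10.98
position: [0.7227, -0.2214, 0.2435]
eef_rot: [-0.003, 0.981, -0.043, -0.189]
contact_force: [0.8, -0.1, 2.3]
width: 0.002
gripper_force: 0.0
t 10.98 tip tray [ 0.1891 -0.0008  0.1785] F [ 0.8 -0.1  2.3] q [ 0.07  0.82  0.31  1.1  -0.13  1.62 -1.31]
turn units [ -9.95  -2.98 -16.89]
shift units in current axes (after turn at fixed TCP: use 2nd) [ -9.52 -10.09   1.47] [  8.44 -10.76  -8.99]
```

View pics/r3.png

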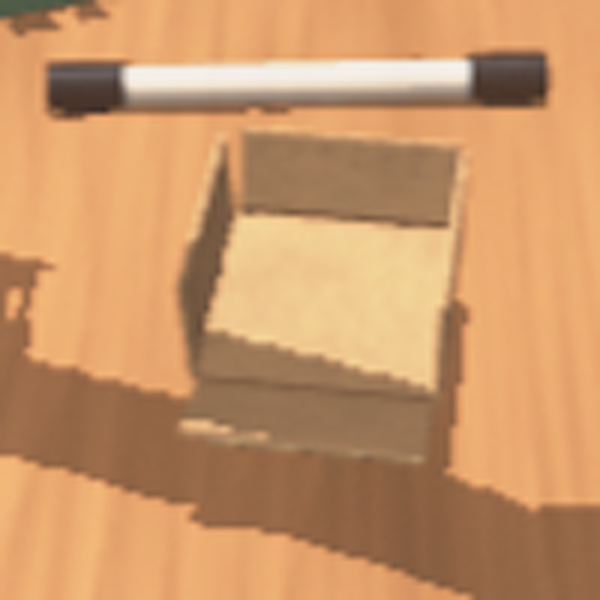

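The far flap's top edge runs (222,138)–(182,285) in this 6x crop (offset 245,175). I'll check its angle while turning for the left flap.

```bash
python3 -m jog '0 0 0 -.585 -.175 -.99 1;0 0 0 -.585 -.175 -.99 1;0 0 0 -.585 -.175 -.99 1;0 0 0 -.585 -.175 -.99 1;0 0 0 -.585 -.175 -.99 1;0 0 0 -.585 -.175 -.99 1;0 0 0 -.585 -.175 -.99 1;0 0 0 -.585 -.175 -.99 1' >/dev/null
python3 -m jog '0 0 0 -.585 -.175 -.99 1;0 0 0 -.585 -.175 -.99 1;0 0 0 -.585 -.175 -.99 1;0 0 0 -.585 -.175 -.99 1;0 0 0 -.585 -.175 -.99 1;0 0 0 -.585 -.175 -.99 1;0 0 0 -.585 -.175 -.99 1;0 0 0 -.585 -.175 -.99 1' >/dev/null
python3 -m jog '0 0 0 -.585 -.175 -.99 1;0 0 0 0 0 0 1'
python3 - <<'E'
from h import *
go(W(0,.2,.22),-ey*.64-np.array([0,0,.77]),ex)
S=np.load("pics/S.npy",allow_pickle=True).item()
for u in((222,138),(182,285)): print(tray(onz(S,(u[0]/6+244.6,u[1]/6+174.6),.105)).round(4))
print([tuple((proj(S,W(x,y,.105))*6-np.array([244.6,174.6])*6).round()) for x in(.060,.067,.074) for y in (-.071,.071)])
E
```

```text
t: 12.53
position: [0.7195, -0.2193, 0.2352]
eef_rot: [0.223, 0.694, 0.635, -0.256]
contact_force: [0.3, -0.4, 0.3]
width: 0.002
gripper_force: 0.0
t 12.53 tip tray [ 0.2108 -0.043   0.1813] F [ 0.3 -0.4  0.3] q [-0.09  0.67  0.19  1.47  0.64  1.14 -0.35]
turn units [-0.16 -0.02  0.1 ]
shift units in current axes (after turn at fixed TCP: use 2nd) [  8.2  -10.59  -9.11] [  8.11 -10.59  -9.25]
[ 0.0667 -0.0734  0.105 ]
[0.0686 0.0642 0.105 ]
[(np.float64(233.0), np.float64(141.0)), (np.float64(197.0), np.float64(294.0)), (np.float64(221.0), np.float64(140.0)), (np.float64(183.0), np.float64(293.0)), (np.float64(208.0), np.float64(139.0)), (np.float64(169.0), np.float64(292.0))]
```

The far flap is upright at about 90°. Moving to the left side.

```bash
python3 -m jog '.75 -.96 -.83 0 0 0 1;.75 -.96 -.83 0 0 0 1;.75 -.96 -.83 0 0 0 1;.75 -.96 -.83 0 0 0 1;.75 -.96 -.83 0 0 0 1;.75 -.96 -.83 0 0 0 1;.75 -.96 -.83 0 0 0 1;.75 -.96 -.83 0 0 0 1' >/dev/null
python3 -m jog '.75 -.96 -.83 0 0 0 1;.75 -.96 -.83 0 0 0 1;.75 -.96 -.83 0 0 0 1;0 0 0 0 0 0 1'
python3 - <<'E'
from h import *
go(W(0,.16,.033),-ey*.64-np.array([0,0,.77]),ex)
E
```

```text
t: 13.53
position: [0.5328, 0.0484, 0.2739]
eef_rot: [0.224, 0.694, 0.636, -0.253]
contact_force: [0.3, -0.1, 0.1]
width: 0.006
gripper_force: 0.0
t 13.53 tip tray [0.0005 0.2065 0.2199] F [ 0.3 -0.1  0.1] q [-0.48  0.4   0.08  1.83  0.58  1.34 -0.76]
turn units [-0.1  -0.05  0.11]
shift units in current axes (after turn at fixed TCP: use 2nd) [4.15 0.08 8.69] [ 4.2  -0.05  8.67]
```

```bash
python3 -m jog '.46 0 .97 0 0 0 1;.46 0 .97 0 0 0 1;.46 0 .97 0 0 0 1;.46 0 .97 0 0 0 1;.46 0 .97 0 0 0 1;.46 0 .97 0 0 0 1;.46 0 .97 0 0 0 1;.46 0 .97 0 0 0 1' >/dev/null
python3 -m jog '.46 0 .9 0 0 0 1;0 0 0 0 0 0 1'
python3 - <<'E'
from h import *
go(W(0,.115,.031));go(W(0,.089,.089))
E
```

```text
t: 14.37
position: [0.5266, -0.0059, 0.0851]
eef_rot: [0.224, 0.695, 0.632, -0.258]
contact_force: [-0.0, -0.3, 0.6]
width: 0.007
gripper_force: 0.0
t 14.37 tip tray [-0.0012  0.1515  0.0314] F [-0.  -0.3  0.6] q [-0.43  0.65  0.12  1.99  0.68  0.97 -0.95]
shift units in current axes (after turn at fixed TCP: use 2nd) [-1.39  0.08  1.18] [-1.39  0.08  1.18]
t 14.37 tip tray [-0.0012  0.1515  0.0314] F [-0.  -0.3  0.6] q [-0.43  0.65  0.12  1.99  0.68  0.97 -0.95]
shift units in current axes (after turn at fixed TCP: use 2nd) [-4.25  0.04 -0.21] [-4.25  0.04 -0.21]
```

```bash
python3 -m jog '-.46 0 .4 0 0 0 1;-.46 0 .4 0 0 0 1;-.47 0 .38 0 0 0 1;-.47 0 -.23 0 0 0 1;-.48 0 -.23 0 0 0 1;-.48 0 -.23 0 0 0 1;-.48 0 -.23 0 0 0 1;-.48 0 -.23 0 0 0 1'
python3 -m jog '-.47 0 -.23 0 0 0 1;0 0 0 0 0 0 1;0 0 0 0 0 0 1'
python3 - <<'E'
from h import *
go(W(0,.0885,.089))
E
```

```text
t: 15.03
position: [0.5237, -0.0624, 0.1378]
eef_rot: [0.225, 0.696, 0.633, -0.253]
contact_force: [0.3, 1.1, -1.2]
width: 0.003
gripper_force: 0.6
t: 15.28
position: [0.5234, -0.067, 0.1468]
eef_rot: [0.225, 0.696, 0.633, -0.253]
contact_force: [-0.3, -0.6, 1.4]
width: 0.001
gripper_force: 0.0
t 15.28 tip tray [0.0018 0.0906 0.0929] F [-0.3 -0.6  1.4] q [-0.35  0.53  0.15  2.01  0.71  0.99 -0.83]
shift units in current axes (after turn at fixed TCP: use 2nd) [ 0.04 -0.09  0.22] [ 0.04 -0.09  0.22]
```

```bash
python3 -m jog '0 0 .12 0 0 0 1;0 0 .12 0 0 0 1;0 0 0 0 0 0 1'
python3 -m jog '.5 0 -.6 0 0 0 1;.5 0 -1 0 0 0 1;0 0 -1 0 0 0 1;0 0 -1 0 0 0 1;0 0 -1 0 0 0 1;0 0 -1 0 0 0 1;0 0 -1 0 0 0 1;0 0 -1 0 0 0 -.6'
python3 -m jog '0 0 -1 0 0 0 -.6;0 0 -1 0 0 0 -.6;0 0 -1 0 0 0 -.6;0 0 -1 0 0 0 -.6;0 0 -1 0 0 0 -.6;0 0 0 0 0 0 -.6' >/dev/null
python3 - <<'E'
from h import *
go(np.array([.516,.329,.33]),np.array([0,0,-1.]),np.array([np.cos(.45),np.sin(.45),0]),.051)
a=snapshot("top")["color"][195:285,295:395];b=snapshot("side")["color"][175:275,245:345]
x=np.hstack([cv2.resize(a,(400,360),interpolation=cv2.INTER_CUBIC),cv2.resize(b,(400,400),interpolation=cv2.INTER_CUBIC)[40:]])
cv2.imwrite("pics/r4.png",x[:,:,::-1])
E
```

```text
t: 15.53
position: [0.5227, -0.0696, 0.1413]
eef_rot: [0.225, 0.695, 0.634, -0.254]
contact_force: [1.0, 2.0, 0.8]
width: 0.007
gripper_force: 0.3
t: 16.2
position: [0.5344, 0.0442, 0.247]
eef_rot: [0.225, 0.695, 0.634, -0.254]
contact_force: [0.1, 0.4, 0.1]
width: 0.033
gripper_force: 0.0
t 16.7 tip tray [0.0046 0.2691 0.2715] F [ 0.1  0.6 -0.4] q [-0.55  0.39  0.05  1.71  0.53  1.49 -0.76]
turn units [-2.38  8.36 -6.47]
shift units in current axes (after turn at fixed TCP: use 2nd) [ 8.2  -2.31 -9.55] [10.42  3.57 -2.77]
```

View pics/r4.png

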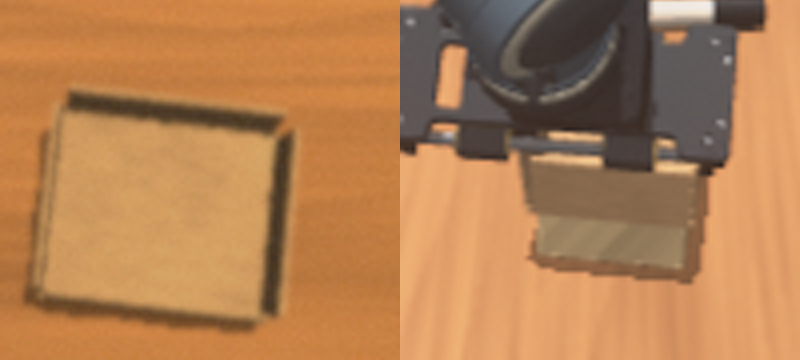

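The far, left and right walls all look upright in the top crop. The left top edge is near (50,105)–(34,295). Next I'll check that numerically and turn for the lamp.

```bash
python3 -m jog '0 0 -.5 -.264 .93 -.72 -.6;0 0 -.5 -.264 .93 -.72 -.6;0 0 -.5 -.264 .93 -.72 -.6;0 0 -.5 -.264 .93 -.72 -.6;0 0 -.5 -.264 .93 -.72 -.6;0 0 -.5 -.264 .93 -.72 -.6;0 0 -.5 -.264 .93 -.72 -.6;0 0 -.5 -.264 .93 -.72 -.6' >/dev/null
python3 -m jog '0 0 0 -.264 .93 -.72 -.6;0 0 0 0 0 0 -.6'
python3 - <<'E'
from h import *
go(np.array([.516,.329,.345]),np.array([0,0,-1.]),np.array([np.cos(.45),np.sin(.45),0]),.051)
T=np.load("pics/T.npy",allow_pickle=True).item()
for u in((46,108),(32,295),(62,108)): print(tray(onz(T,(u[0]/4+294.6,u[1]/4+194.6),.105)).round(4))
print([(proj(T,W(x,y,.105))*4-np.array([294.6,194.6])*4).round() for x,y in((.06,.077),(-.06,.077),(.067,-.07))])
E
```

```text
t: 17.63
position: [0.5427, 0.1341, 0.3946]
eef_rot: [-0.001, 0.536, 0.844, -0.003]
contact_force: [-0.1, -1.2, 0.8]
width: 0.797
gripper_force: 0.0
t 17.63 tip tray [0.0027 0.337  0.3246] F [-0.1 -1.2  0.8] q [-0.26  0.21 -0.07  1.67  0.02  1.27  0.1 ]
turn units [-0.09  0.02 -0.14]
shift units in current axes (after turn at fixed TCP: use 2nd) [ 9.39  2.95 -0.1 ] [ 9.35  3.04 -0.07]
[0.0556 0.0836 0.105 ]
[-0.0661  0.0812  0.105 ]
[0.0566 0.0732 0.105 ]
[array([ 57., 102.]), array([ 39., 286.]), array([283., 114.])]
```

Run:
```python
from h import *
T=snapshot("top");im=cv2.cvtColor(T["color"],cv2.COLOR_RGB2LAB).astype(np.float32)
np.save("pics/T2.npy",T,allow_pickle=True)
def prof(ax,s):
    out=[]
    ys=np.arange(.060,.098,.002)
    for v in ys:
        ps=[proj(T,W(t,s*v,.105) if ax=='y' else W(s*v,t,.105)) for t in np.linspace(-.045,.045,30)]
        ps=np.array(ps,np.float32)
        val=cv2.remap(im,ps[:,:1].copy(),ps[:,1:].copy(),cv2.INTER_LINEAR)[:,0]
        out.append((round(v*1000),*val.mean(0).round().astype(int)))
    return out
for n,a in(("left",("y",1)),("right",("y",-1)),("far",("x",1))):
    print(n,*[f"{o[0]}:{o[1]}/{o[2]}/{o[3]}" for o in prof(*a)])
```

```text
left 60:170/141/166 62:170/141/166 64:170/141/166 66:170/141/166 68:170/141/166 70:167/141/165 72:158/140/163 74:145/139/161 76:143/139/160 78:146/140/162 80:137/141/161 82:123/142/160 84:121/144/162 86:132/147/166 88:142/149/169 90:146/149/170 92:147/149/170 94:148/149/170 96:148/149/170 98:147/149/170
right 60:172/141/166 62:165/140/165 64:146/139/161 66:114/137/155 68:83/134/148 70:67/133/144 72:66/133/144 74:77/134/146 76:103/136/152 78:133/139/159 80:152/143/164 82:154/145/167 84:149/148/169 86:146/149/170 88:146/149/170 90:146/149/170 92:146/149/170 94:146/149/170 96:146/149/170 98:146/149/170
far 60:67/133/144 62:68/133/144 64:78/134/146 66:101/136/152 68:129/139/158 70:149/142/164 72:155/145/167 74:153/148/169 76:150/149/170 78:148/149/170 80:147/149/170 82:147/149/170 84:147/149/170 86:148/150/171 88:149/150/171 90:150/150/171 92:151/150/171 94:153/150/172 96:154/150/172 98:155/150/172
```

The wall-top strips put the flaps at roughly 85–90°, so all are well inside the tolerance. Now the lamp handle.

```bash
python3 -m jog '.95 .3 0 0 0 0 -.6;.95 .3 0 0 0 0 -.6;.95 .3 0 0 0 0 -.6;.95 .3 0 0 0 0 -.6;.95 .3 0 0 0 0 -.6;.95 .3 0 0 0 0 -.6;.95 .3 0 0 0 0 -.6;.95 .3 0 0 0 0 -.6' >/dev/null
python3 -m jog '.95 .3 0 0 0 0 -.6;.95 .3 0 0 0 0 -.6;0 0 0 0 0 0 -.6'
python3 - <<'E'
from h import *
go(np.array([.517,.333,.290]),off=.051)
s=state();q=s["eef_rot"];R=Ro.from_quat([q[1],q[2],q[3],q[0]]).as_matrix()
d=snapshot("wrist");M=np.array(d["mount"])
for p in([.517,.333,.306],[.7965,.1252,.27],[.446,.391,.237]):
    c=np.linalg.inv(M)@np.r_[R.T@(np.array(p)-s["position"]),1];u=d["intrinsics"]@c[:3];print(p,(u[:2]/u[2]).round())
cv2.imwrite("pics/w.png",d["color"][:,:,::-1])
E
```

```text
t: 18.6
position: [0.5119, 0.3406, 0.3923]
eef_rot: [-0.002, 0.531, 0.847, -0.004]
contact_force: [-1.4, 1.2, -0.0]
width: 0.798
gripper_force: 0.0
t 18.6 tip tray [-0.0473  0.5398  0.3223] F [-1.4  1.2 -0. ] q [-0.52  0.31 -0.18  1.54  0.05  1.31 -0.25]
shift units in current axes (after turn at fixed TCP: use 2nd) [-0.45  0.11  2.56] [-0.45  0.11  2.56]
[0.517, 0.333, 0.306] [279. 256.]
[0.7965, 0.1252, 0.27] [461. 564.]
[0.446, 0.391, 0.237] [223. 102.]
```

View pics/w.png

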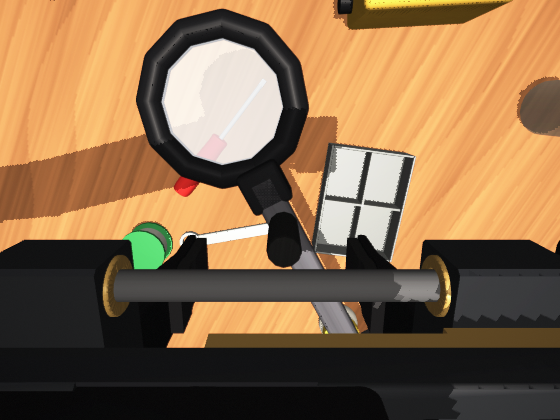

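The wrist view shows the handle top at (285,250), against a predicted (279,256), centred between the fingers at (190..365). The lens is at (222,99), also as predicted. Descend and close gently.

```bash
python3 -m jog '-.15 .05 .5 0 0 0 -.6;-.15 .05 .5 0 0 0 -.6;-.1 .05 .5 0 0 0 -.6;0 0 .5 0 0 0 -.6;0 0 .5 0 0 0 -.6;0 0 0 0 0 0 1;0 0 0 0 0 0 1;0 0 0 0 0 0 1' 10
python3 -m jog '0 0 0 0 0 0 1;0 0 0 0 0 0 1;0 0 0 0 0 0 1;0 0 0 0 0 0 1'
cat > arc.py <<'E'
from h import *
import sys
dphi=np.radians(float(sys.argv[1]));P=np.array([.7965,.1252])
s=state();q=s["eef_rot"];R=Ro.from_quat([q[1],q[2],q[3],q[0]]).as_matrix();g=(s["position"]+R[:,2]*.051)
r=g[:2]-P;phi=np.arctan2(r[1],r[0]);f=np.arctan2(*(C-P)[::-1])
print("t",s["t"],"grasp",g.round(4),"radius",np.linalg.norm(r).round(4),"phi",np.degrees(phi).round(2)%360,"to go deg",np.degrees((f-phi)%(2*np.pi)).round(2),"w",s["width"],"F",s["contact_force"].round(1),"q",s["joint_pos"].round(2),"tilt",R[2,:2].round(3))
n=P+.35*np.array([np.cos(phi+dphi),np.sin(phi+dphi)])
print("row",(R.T@np.r_[n-P-.35*r/np.linalg.norm(r),0]/.02).round(3),"rz",-dphi/.08)
E
python3 arc.py 2
```

```text
t: 19.32
position: [0.5209, 0.3295, 0.3448]
eef_rot: [-0.001, 0.534, 0.846, -0.003]
contact_force: [0.9, 0.6, -0.0]
width: 0.652
gripper_force: 0.0
t: 19.65
position: [0.5208, 0.3294, 0.3449]
eef_rot: [-0.001, 0.534, 0.846, -0.003]
contact_force: [0.3, -0.6, 0.2]
width: 0.355
gripper_force: 0.0
t 19.65 grasp [0.5206 0.3292 0.2939] radius 0.3432 phi 143.52 to go deg 85.08 w 0.3546978821688255 F [ 0.3 -0.6  0.2] q [-0.5   0.34 -0.17  1.6   0.06  1.21 -0.24] tilt [-0.001 -0.005]
row [-0.296 -0.534  0.003] rz -0.4363323129985824
```

```bash
python3 -m jog '0 0 0 0 0 0 1;0 0 0 0 0 0 1;0 0 0 0 0 0 1;0 0 0 0 0 0 1'
python3 arc.py 2
```

```text
t: 19.98
position: [0.5209, 0.3293, 0.3446]
eef_rot: [-0.001, 0.534, 0.846, -0.003]
contact_force: [0.6, -0.5, -0.2]
width: 0.224
gripper_force: 10.0
t 19.9833 grasp [0.5207 0.3291 0.2936] radius 0.343 phi 143.52 to go deg 85.08 w 0.22395224984685272 F [ 0.6 -0.5 -0.2] q [-0.5   0.34 -0.17  1.6   0.06  1.21 -0.24] tilt [-0.001 -0.005]
row [-0.296 -0.534  0.003] rz -0.4363323129985824
```

Gripped at 19.5 mm opening. Swing.

```bash
python3 -m jog '-.15 -.27 0 0 0 -.22 1;-.29 -.535 0 0 0 -.436 1;-.29 -.535 0 0 0 -.436 1;-.29 -.535 0 0 0 -.436 1;-.29 -.535 0 0 0 -.436 1;-.29 -.535 0 0 0 -.436 1;-.29 -.535 0 0 0 -.436 1;-.29 -.535 0 0 0 -.436 1'
python3 arc.py 2
```

```text
t: 20.65
position: [0.4771, 0.2481, 0.3447]
eef_rot: [0.001, 0.418, 0.908, -0.002]
contact_force: [7.0, -0.9, -3.7]
width: 0.23
gripper_force: 10.0
t 20.65 grasp [0.4771 0.2478 0.2937] radius 0.3422 phi 159.0 to go deg 69.61 w 0.23030883344533767 F [ 7.  -0.9 -3.7] q [-0.39  0.21 -0.2   1.78  0.05  1.16  0.1 ] tilt [-0.003 -0.004]
row [-0.3   -0.532  0.003] rz -0.4363323129985824
```

```bash
python3 -m jog '-.29 -.525 0 0 0 -.436 1;-.29 -.525 0 0 0 -.436 1;-.29 -.525 0 0 0 -.436 1;-.29 -.525 0 0 0 -.436 1;-.29 -.525 0 0 0 -.436 1;-.29 -.525 0 0 0 -.436 1;-.29 -.525 0 0 0 -.436 1;-.29 -.525 0 0 0 -.436 1'
python3 arc.py 2
```

```text
t: 21.32
position: [0.4563, 0.1551, 0.3448]
eef_rot: [0.002, 0.288, 0.958, -0.001]
contact_force: [13.7, -0.5, -12.7]
width: 0.227
gripper_force: 10.0
t 21.3167 grasp [0.4564 0.1549 0.2938] radius 0.3414 phi 175.01 to go deg 53.59 w 0.22687887886512537 F [ 13.7  -0.5 -12.7] q [-0.25  0.11 -0.18  1.9   0.03  1.13  0.54] tilt [-0.005 -0.001]
row [-0.301 -0.532  0.002] rz -0.4363323129985824
```

```bash
python3 -m jog '0 0 0 0 0 0 .2;0 0 0 0 0 0 .2;0 0 0 0 0 0 .2'
python3 arc.py 2
python3 -m jog '0 0 0 0 0 0 1;0 0 0 0 0 0 1;0 0 0 0 0 0 1;0 0 0 0 0 0 1' 5
python3 arc.py 2
```

```text
t: 21.57
position: [0.4528, 0.1573, 0.3455]
eef_rot: [-0.002, 0.288, 0.958, -0.003]
contact_force: [0.5, 0.2, -0.3]
width: 0.355
gripper_force: 0.0
t 21.5667 grasp [0.4525 0.1571 0.2945] radius 0.3455 phi 174.7 to go deg 53.9 w 0.3554368789388871 F [ 0.5  0.2 -0.3] q [-0.26  0.11 -0.18  1.9   0.02  1.14  0.54] tilt [ 0.003 -0.006]
row [-0.298 -0.533  0.002] rz -0.4363323129985824
t: 21.9
position: [0.4524, 0.1572, 0.3452]
eef_rot: [-0.003, 0.288, 0.958, -0.003]
contact_force: [-3.4, -0.5, 1.6]
width: 0.227
gripper_force: 5.0
t 21.9 grasp [0.452  0.1569 0.2942] radius 0.3459 phi 174.74 to go deg 53.87 w 0.22709179895067022 F [-3.4 -0.5  1.6] q [-0.26  0.11 -0.18  1.9   0.02  1.14  0.54] tilt [ 0.004 -0.008]
row [-0.298 -0.533  0.003] rz -0.4363323129985824
```

```bash
python3 -m jog '-.31 -.52 0 0 0 -.436 1;-.31 -.52 0 0 0 -.436 1;-.31 -.52 0 0 0 -.436 1;-.31 -.52 0 0 0 -.436 1;-.31 -.52 0 0 0 -.436 1;-.31 -.52 0 0 0 -.436 1;-.31 -.52 0 0 0 -.436 1;-.31 -.52 0 0 0 -.436 1'
python3 -m jog '0 0 0 0 0 0 .2;0 0 0 0 0 0 .2;0 0 0 0 0 0 .2'
python3 -m jog '0 0 0 0 0 0 1;0 0 0 0 0 0 1;0 0 0 0 0 0 1;0 0 0 0 0 0 1' 5
python3 arc.py 2
```

```text
t: 22.57
position: [0.4584, 0.0607, 0.3452]
eef_rot: [-0.005, 0.151, 0.989, -0.003]
contact_force: [-6.1, -0.5, 1.8]
width: 0.229
gripper_force: 5.0
t: 22.82
position: [0.461, 0.0613, 0.346]
eef_rot: [-0.002, 0.152, 0.988, -0.002]
contact_force: [0.1, 0.3, 0.5]
width: 0.355
gripper_force: 0.0
t: 23.15
position: [0.46, 0.0606, 0.3456]
eef_rot: [-0.003, 0.152, 0.988, -0.003]
contact_force: [-2.5, -0.7, 1.8]
width: 0.228
gripper_force: 5.0
t 23.15 grasp [0.4596 0.0604 0.2946] radius 0.3431 phi 190.89 to go deg 37.71 w 0.22804613879601815 F [-2.5 -0.7  1.8] q [-0.12  0.08 -0.11  1.93  0.01  1.14  1.03] tilt [ 0.005 -0.006]
row [-0.3   -0.532  0.002] rz -0.4363323129985824
```

Going well. Two more stretches of 8 rows with a regrip between them.

```bash
python3 -m jog '-.30 -.53 0 0 0 -.436 1;-.30 -.53 0 0 0 -.436 1;-.30 -.53 0 0 0 -.436 1;-.30 -.53 0 0 0 -.436 1;-.30 -.53 0 0 0 -.436 1;-.30 -.53 0 0 0 -.436 1;-.30 -.53 0 0 0 -.436 1;-.30 -.53 0 0 0 -.436 1'
python3 -m jog '0 0 0 0 0 0 .2;0 0 0 0 0 0 .2;0 0 0 0 0 0 .2' >/dev/null
python3 -m jog '0 0 0 0 0 0 1;0 0 0 0 0 0 1;0 0 0 0 0 0 1;0 0 0 0 0 0 1' 5 >/dev/null
python3 -m jog '-.30 -.53 0 0 0 -.436 1;-.30 -.53 0 0 0 -.436 1;-.30 -.53 0 0 0 -.436 1;-.30 -.53 0 0 0 -.436 1;-.30 -.53 0 0 0 -.436 1;-.30 -.53 0 0 0 -.436 1;-.30 -.53 0 0 0 -.436 1;-.30 -.53 0 0 0 -.436 1'
python3 arc.py 2
```

```text
t: 23.82
position: [0.492, -0.0307, 0.3456]
eef_rot: [-0.003, 0.012, 1.0, -0.001]
contact_force: [-0.8, 1.8, -1.5]
width: 0.23
gripper_force: 5.0
t: 25.07
position: [0.5479, -0.1103, 0.346]
eef_rot: [-0.003, -0.127, 0.992, -0.001]
contact_force: [-1.9, 1.5, 0.9]
width: 0.226
gripper_force: 5.0
t 25.0667 grasp [ 0.5476 -0.1105  0.295 ] radius 0.3428 phi 223.43 to go deg 5.17 w 0.2260998934211805 F [-1.9  1.5  0.9] q [ 0.13  0.24 -0.01  1.74  0.01  1.17  1.94] tilt [ 0.006 -0.001]
row [-0.304 -0.53  -0.001] rz -0.4363323129985824
```

```bash
python3 -m jog '-.30 -.53 0 0 0 -.436 1;-.30 -.53 0 0 0 -.436 1;-.25 -.45 0 0 0 -.37 1;0 0 0 0 0 0 1;0 0 0 0 0 0 -.2;0 0 0 0 0 0 -.2;0 0 0 0 0 0 -.2;0 0 0 0 0 0 -.2'
python3 arc.py 2
python3 -m jog '0 0 0 0 0 0 -.2;0 0 0 0 0 0 -.2;0 0 -1 0 0 0 -.2;0 0 -1 0 0 0 -.2;0 0 -1 0 0 0 -.2;0 0 -1 0 0 0 -.2;0 0 -1 0 0 0 -.2;0 0 -1 0 0 0 -.2'
python3 -m jog '-1 0 0 0 0 0 -.2;-1 0 0 0 0 0 -.2;-1 0 0 0 0 0 -.2;-1 0 0 0 0 0 -.2;-1 0 0 0 0 0 -.2;0 0 0 0 0 0 -.2'
python3 - <<'E'
from h import *
for n in("top","side"):
    d=snapshot(n);np.save(f"pics/{n}_end.npy",d,allow_pickle=True)
    g=cv2.cvtColor(d["color"],cv2.COLOR_RGB2GRAY);u=proj(d,np.r_[C,.237]);x,y=u.round().astype(int)
    print(n,"expected lens px",u.round(1))
    m=np.zeros_like(g);m[y-45:y+45,x-45:x+45]=(g[y-45:y+45,x-45:x+45]<60)*255
    cs,h=cv2.findContours(m,cv2.RETR_CCOMP,cv2.CHAIN_APPROX_NONE)
    for c,hh in zip(cs,h[0]):
        if len(c)>50:
            e=cv2.fitEllipse(c);print(n,hh[3],len(c),e,tray(onz(d,e[0],.237)).round(4))
E
```

```text
t: 25.73
position: [0.5722, -0.1344, 0.346]
eef_rot: [-0.003, -0.175, 0.985, -0.001]
contact_force: [-0.0, 0.5, -0.1]
width: 0.443
gripper_force: 0.0
t 25.7333 grasp [ 0.5719 -0.1346  0.295 ] radius 0.3434 phi 229.16 to go deg 359.44 w 0.4430756804797095 F [-0.   0.5 -0.1] q [ 0.17  0.29 -0.01  1.68  0.01  1.18  2.08] tilt [ 0.006 -0.002]
row [-0.306 -0.529 -0.001] rz -0.4363323129985824
t: 26.4
position: [0.573, -0.1344, 0.467]
eef_rot: [-0.003, -0.175, 0.985, -0.001]
contact_force: [0.2, -0.4, -0.1]
width: 0.6
gripper_force: 0.0
t: 26.9
position: [0.6696, -0.0973, 0.4636]
eef_rot: [-0.003, -0.177, 0.984, -0.0]
contact_force: [-0.4, 0.3, -0.2]
width: 0.601
gripper_force: 0.0
top expected lens px [342.3 240.3]
top -1 254 ((339.9514465332031, 243.70655822753906), (48.84709167480469, 76.98560333251953), 12.327143669128418) [-0.0082  0.0046  0.237 ]
top 3 108 ((344.05517578125, 238.7458038330078), (37.770381927490234, 38.479042053222656), 127.7693862915039) [ 0.0041 -0.0038  0.237 ]
side expected lens px [300.3 175.4]
side -1 98 ((301.7039794921875, 177.2722625732422), (13.7589693069458, 33.86233139038086), 76.19644165039062) [-0.0052  0.0103  0.237 ]
side -1 61 ((282.9859313964844, 171.81927490234375), (13.80997371673584, 19.758907318115234), 68.89276123046875) [ 0.0539 -0.0149  0.237 ]
```

The lens is within 6 mm of the tray centre and the gripper is clear, so I'm handing in.

```bash
python3 -c "
from rig import arm
print(arm.finish_job())"
```

```text
the job is handed in; nothing more can be done
None
```

The job is handed in at about 27 s of the 72 s allowed, with no verdict returned: I measured the three flaps at roughly 85–90° before the lamp swing (no re-check after it, as the lens then hid them), the lens within about 6 mm of the tray centre, and the arm clear; I did not re-measure the bystanders.

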